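# Set out the office drinks corner

### The arm

A 6-joint arm with a two-finger parallel gripper is mounted at the origin on the work surface. World frame = base frame: x ahead of the robot, y to its left, z up, the work surface at z = 0. Lengths are in m, angles in rad, forces in N, time in s.
With the tool pointing down it reaches from about 0.325 to 0.9 m from the base axis. Payload 6.1 kg.
Tool frame: the origin (TCP) lies on the centre line of the jaws, within the pads' length; the fingertips stand 8 mm ahead of it and the grasp point (between the pads) lies 11 mm behind it; z points along the fingers, y is the line along which they close (so a half turn about z gives the same grasp; the last joint's range is limited). The gripper opens to 87 mm and grips with 3 to 60 N. Pads are 19 mm wide; open, the fingers measure 117 mm over their backs; the gripper's body (75 mm by 190 mm) begins 51 mm behind the grasp point.
Start: joints at [1.197, 0.22, 1.526, -0, 1.395, -0.126], TCP at [0.153, 0.606, 0.231] pointing down, gripper open.
Joint ranges: [-2.98, 2.98], [-0.91, 2.08], [0.09, 2.57], [-1.24, 4.39], [0.2, 2.65], [-2.68, 2.68]. Speed limits (rad/s): [2.57, 2.57, 3.01, 3.14, 3.14, 3.14].

### API

Orientations are given as a 3x3 rotation matrix whose columns are the frame's x, y, z axes.
In Python, from rig import r gives the robot as it stands. The module is installed in compiled form; this text tells all that it offers.
- The arm moves only by the tool move_arm, never from a script. Its argument "plan" is a list of rows, each an object of numbers: "x", "y", "z": the shift along the tool's x, y, z each as a share of 0.03 m, from -1 to 1; "rx", "ry", "rz": the turn, a rotation vector about the tool's x, y, z each as a share of 0.15 rad, from -1 to 1; "claw": the closure, from 0 (fully open) to 1 (shut). A call has 1 to 8 rows; each row shifts and turns the commanded pose from where the row before left it, along the tool's axes as they then stand; what a row does not reach is not made up. A row lasts 1/8 s, in which the tool goes at most 62.5 mm and 10.7 degrees, less where a joint would pass 70% of its speed; a pose out of reach is approached as far as the arm can. A call with a number of a shift or a turn outside -1 to 1 is refused whole. A call with a gripper value outside its range is refused whole. The fingers move at their own pace and stop on an object; "squeeze" is the grip in N (left out, the last holds). Time passes only in rows, so rows that do not move let the fingers close. It gives the time, the measured TCP pose, the force, the opening and the grip force at its end, in the units of the state.
- r.sense(): the state, without advancing time (a new reading comes with each control period).
- r.capture(name): name is "side" or "top"; returns a dict with "img" (384x512x3 uint8, red, green, blue), "camera_matrix" (3x3 intrinsics, pixels), "eye" and "rotation" of the camera in the world. Camera axes: x right, y down, z forward; pixel columns grow to the right and rows downward; lengths in m; the calibration is good to about 2 mm. A picture is of the moment at which its call begins. There is no depth.
- r.hand_in(): hands the job in; it is judged then, once.
Trained networks look in the newest picture that a camera, given by its name, has taken for a name from the list of things; names that differ only in an ending like _2 or _b are one class to them, and where a whole thing is asked for, a point or a joint stands for the part that bears it (a point fixed in the world has none). Each returns a list of dicts, best first, with "confidence" (0 to 1); they miss things now and then, are a little off and sometimes report something else, mostly with a low value. They report only what shows in the picture. A call takes as long as a camera call. They do not tell look-alikes from the thing itself.
- r.outline_of(camera, query): "region" (384x512 bool, what is visible of it) and "box" ([centre column, centre row, width, height] in pixels, round what is visible of it).
The state is a dict: "time_s": time; "joint_pos": joint angles; "joint_vel": joint speeds; "effort": joint torques, N m; "position": TCP position; "tcp_rot": TCP orientation; "contact_force": force on the tool from outside, world axes, zero at the start; "wrist_torque": the same for the moment, N m; "opening": finger opening in m; "grip_force": force on a finger pad.
Only numpy, scipy, OpenCV 4.12 (cv2) and the standard library are available. Lean on these libraries where they do the work, as an engineer would, in place of code of your own. Each camera call takes 0.05 s, during which the arm holds its last target. There are 200 camera calls.

### The job

Set out the drinks on the office counter, each standing upright in the holder made for it: the juice bottle in the large round coaster, the little yoghurt bottle in the small round coaster, the stack of paper cups in the wire cup stand and the juice carton in the rectangular tray, all flat on the floors of their holders. Set them down gently, do not drop them in, and leave the mug and the potted plant that stand among them where they are.

Things in the scene. Friction and masses are not known exactly. Their poses are not given: they have to be found in the camera images.
- juice_bottle: A bottle of orange juice with white label and white cap, upright, loose (the six fatter dark red bottles in a cardboard case at the far edge are stock, leave them). Round body 60 mm in diameter, straight up to 104 mm; sloping shoulder to 116 mm; cap 40 mm in diameter, top at 138 mm. About 0.34 kg. Origin: centre of the underside; z up its axis.
- yoghurt_bottle: A small white yoghurt-drink bottle with pale blue label and foil cap, upright, loose. Round body 40 mm in diameter, straight up to 66 mm, then a neck 29 mm in diameter (cap 33 mm), top at 94 mm. About 0.13 kg. Origin: centre of the underside; z up its axis.
- cup_stack: A stack of eight small brown paper cups, mouths up, loose, one rigid piece 126 mm high (the two stacks of much larger cups at the far edge are stock, leave them). Foot 46 mm in diameter, widening to 62 mm at 60 mm height; from there to the top straight, 62 mm, ringed by the rims: grip it there. About 0.07 kg. Origin: centre of the underside; z up its axis.
- juice_carton: A brick-shaped drinks carton, yellow with a green band, upright, loose: 63 mm long (its x), 41 mm wide (its y), 100 mm high (its z). About 0.26 kg. Origin: centre of the underside.
- large_coaster: The larger of two round bottle coasters: bamboo floor in a low upright wall of brushed steel. Inside diameter 80 mm, wall 3 mm thick, rim 24 mm and floor 5 mm above the counter. Fixed. Origin: centre of its underside, on the counter; z up. For the juice bottle.
- small_coaster: The smaller of the two round bottle coasters, same make: inside diameter 57 mm, wall 3 mm thick, rim 24 mm and floor 5 mm above the counter. Fixed. Origin: centre of its underside, on the counter; z up. For the yoghurt bottle.
- cup_stand: A steel wire cup stand: round base 100 mm in diameter, its top (the floor) 5 mm above the counter, and four upright wires carrying a wire ring whose top is 75 mm above the counter. Clear opening inside wires and ring 82 mm in diameter; the cups go in from above. Fixed. Origin: centre of its underside, on the counter; z up. For the cup stack.
- carton_tray: A low rectangular tray of brushed steel with a bamboo floor: inside 83 mm long (its x) by 61 mm wide (its y), walls 3 mm thick, rim 24 mm and floor 5 mm above the counter. Fixed. Origin: centre of its underside, on the counter; z up. For the juice carton, long side along long side, either way round.
- mug: A blue ceramic mug, 72 mm in diameter and 88 mm high, loose, with a handle that reaches 61 mm from its axis on its +y side. Not to be moved. Origin at the centre of its underside.
- plant: A small succulent in a white pot, 68 mm in diameter at the top, pot 60 mm high, leaves to about 100 mm high and up to about 35 mm from its axis, loose. Not to be moved. Origin at the centre of the pot's underside.
There are look-alikes about, which are no part of the job. Of the things that look like the yoghurt_bottle, the middle-sized one is meant. Leave any purple look-alike of the cup_stack alone.

How it is judged:
By the outcome, as a careful person would: the job done as asked, in the order asked, and still so for the second after the job is handed in, with the robot touching nothing.
It also fails if it takes over 104 s, if anything falls off the work surface, if the arm or the gripper's body presses on something with over 40 N, if the wrist force passes 120 N, or if a joint passes its speed limit or range.

## Working session

There is one attempt and no reset: what is moved stays moved. The work goes in short steps, Python scripts to look and compute and a tool call to move; the robot and the scene stay as the last step left them, time stands still between calls to the robot, and variables do not carry over. Pictures are saved under pics/ and viewed, at most 14 in all, crops included, and the job is handed in when it is done.

Besides the shell and the picture viewer there is one more tool, called in YAML: its name, and indented under it one key for each argument. move_arm: Moves the arm, as the interface text tells. Shift numbers are shares of 0.03 m and turn numbers shares of 0.15 rad, none past 1 either way. Its arguments: {"type":"object","properties":{"plan":{"type":"array"},"squeeze":{"type":"number"}},"required":["plan"]}

```bash
mkdir -p pics
cat > h.py <<'E'
from rig import r
import numpy as np, cv2
def cap(n):
    return r.capture(n)
def ray(c,u,v):
    K=np.array(c["camera_matrix"]);R=np.array(c["rotation"])
    return np.array(c["eye"]),R@np.linalg.solve(K,np.array([u,v,1.]))
def onz(c,u,v,z):
    e,d=ray(c,u,v);return e+d*(z-e[2])/d[2]
def proj(c,P):
    K=np.array(c["camera_matrix"]);R=np.array(c["rotation"])
    q=(np.atleast_2d(P)-np.array(c["eye"]))@R@K.T
    return q[:,:2]/q[:,2:]
E
python3 - <<'E'
from h import *
for n in("side","top"):
    c=cap(n);cv2.imwrite(f"pics/{n}0.png",cv2.resize(c["img"][:,:,::-1],(800,600),interpolation=cv2.INTER_CUBIC))
    print(n,np.array(c["eye"]).round(3),np.array(c["rotation"]).round(3).tolist(),np.array(c["camera_matrix"]).round(1).tolist())
    for q in "juice_bottle yoghurt_bottle cup_stack juice_carton large_coaster small_coaster cup_stand carton_tray mug plant".split():
        for o in r.outline_of(n,q):
            b=o["box"];print(q,round(o["confidence"],2),np.round(b,1),onz(c,b[0],b[1],0).round(3)[:2], int(o["region"].sum()))
s=r.sense();print(s["time_s"],s["position"],s["tcp_rot"],s["opening"])
E
```

```text
side [-0.025 -0.598  0.736] [[0.759, -0.421, 0.497], [-0.651, -0.476, 0.591], [-0.012, -0.772, -0.635]] [[386.8, 0.0, 252.5], [0.0, 386.8, 194.2], [0.0, 0.0, 1.0]]
juice_bottle 0.61 [286.9 176.8  24.   45.5] [0.689 0.081] 902
yoghurt_bottle 0.83 [263.5 228.8  12.6  23.9] [ 0.478 -0.044] 273
yoghurt_bottle 0.68 [215.6 204.9  24.6  49.5] [0.439 0.122] 834
yoghurt_bottle 0.66 [251.7 208.1  16.4  34.1] [0.509 0.042] 437
cup_stack 0.77 [174.3 148.6  26.   41. ] [0.51  0.461] 757
cup_stack 0.57 [153.2 136.3  23.7  43.7] [0.496 0.585] 628
juice_carton 0.82 [307.1 250.6  30.9  48. ] [ 0.508 -0.175] 1136
large_coaster 0.64 [232.2 151.9  28.3  18.1] [0.649 0.309] 418
small_coaster 0.75 [288.8 178.3  22.8  51.5] [0.688 0.072] 895
cup_stand 0.93 [257.9 170.7  30.   24.3] [0.642 0.167] 486
carton_tray 0.66 [380.6 256.8  40.7  39.8] [ 0.63 -0.31] 972
mug 0.87 [336.4 212.9  36.1  42.7] [ 0.674 -0.132] 1168
plant 0.61 [358.4 304.1  33.1  39.5] [ 0.477 -0.359] 1113
top [0.319 0.051 1.039] [[0.002, -0.981, 0.193], [-1.0, -0.004, -0.009], [0.009, -0.193, -0.981]] [[363.1, 0.0, 254.5], [0.0, 363.1, 193.
[... 333 characters left out ...]
e_carton 0.64 [344.6 209.5  27.4  30.6] [ 0.476 -0.219] 603
large_coaster 0.93 [166.9 154.   29.5  30.4] [0.641 0.302] 715
large_coaster 0.5 [128.2 209.3  35.3  24.3] [0.474 0.406] 691
small_coaster 0.83 [208.1 219.4  22.7  23.6] [0.446 0.175] 413
small_coaster 0.18 [373.8 162.7  32.4  30.6] [ 0.617 -0.313] 744
carton_tray 0.84 [373.  161.6  32.6  32.4] [ 0.62  -0.311] 788
mug 0.92 [321.  154.4  29.3  33.7] [ 0.642 -0.156] 761
plant 0.94 [402.8 215.2  28.1  25.6] [ 0.46  -0.387] 552
1.1 [0.15328975 0.60589895 0.23054867] [[-9.69455088e-01  2.45268899e-01 -1.39112343e-05]
 [ 2.45268899e-01  9.69455088e-01  1.27140420e-06]
 [ 1.37981527e-05 -2.17942384e-06 -1.00000000e+00]] 0.08700720040317199
```

View pics/side0.png

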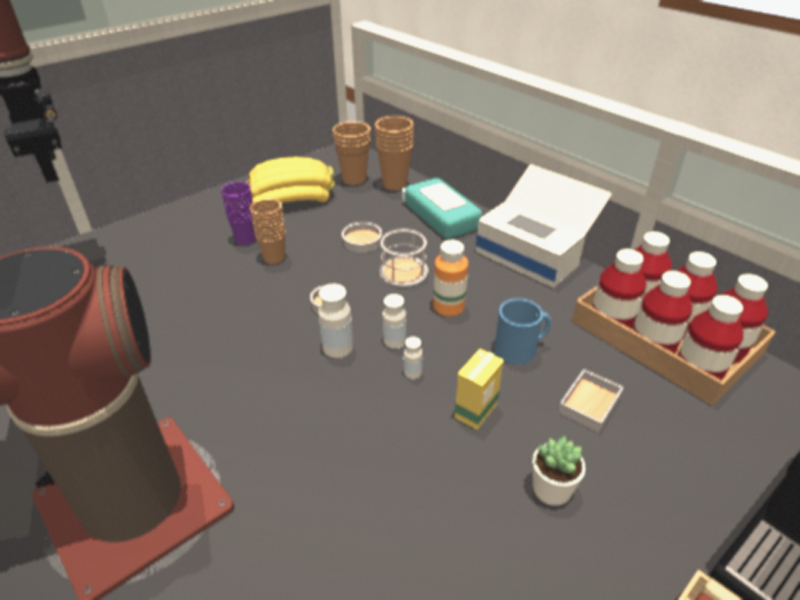

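View pics/top0.png

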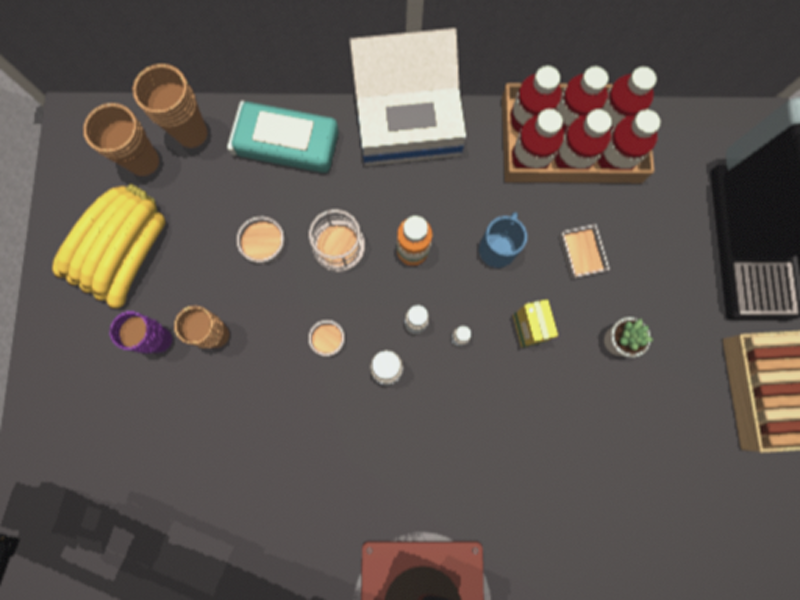

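The views show the brown stack at top-view pixel (129,209), the middle yoghurt bottle at (264,203) and the juice bottle at (264,153). The carton is at (345,209), the large coaster at (167,154), the small coaster at (208,219), the stand at about (215,154) and the tray at (373,162). Next I fit silhouettes in both views.

```bash
cat > fit.py <<'E'
from h import *
from scipy.optimize import minimize
a=np.linspace(0,2*np.pi,48,endpoint=False)
def rev(p): return np.vstack([np.c_[d/2*np.cos(a),d/2*np.sin(a),0*a+z] for d,z in p])
def box(l,w,h): return np.array([[x,y,z] for x in(-l/2,l/2) for y in(-w/2,w/2) for z in(0,h)])
M={"juice_bottle":rev([(60,0),(60,104),(40,116),(40,138)]),"yoghurt_bottle":rev([(40,0),(40,66),(33,84),(33,94)]),
"cup_stack":rev([(46,0),(62,60),(62,126)]),"juice_carton":box(63,41,100),"large_coaster":rev([(86,0),(86,24)]),
"small_coaster":rev([(63,0),(63,24)]),"cup_stand":rev([(100,0),(100,5),(87,75)]),"carton_tray":box(89,67,24),
"mug":rev([(72,0),(72,88)]),"plant":rev([(50,0),(68,60),(60,95)])}
M={k:v/1000 for k,v in M.items()}
S=4
def mask(c,P,roi):
    q=proj(c,P)-roi[:2]+.5
    m=np.zeros((roi[3]*S,roi[2]*S),np.uint8)
    h=cv2.convexHull(q.astype(np.float32))
    cv2.fillConvexPoly(m,np.round((h*S-.5)*16).astype(np.int32),255,cv2.LINE_AA,4)
    return cv2.resize(m,(roi[2],roi[3]),interpolation=cv2.INTER_AREA)/255.
def fit(name,obs,p0,free):
    # obs: list of (cam,region); p0 x,y,z,yaw; free idx
    rois=[]
    for c,g in obs:
        v,u=np.where(g);rois.append((u.min()-12,v.min()-12,u.max()-u.min()+25,v.max()-v.min()+25))
    def cost(q,each=False):
        p=np.array(p0,float);p[free]=q
        C,Sn=np.cos(p[3]),np.sin(p[3]);P=M[name]@np.array([[C,Sn,0],[-Sn,C,0],[0,0,1]])+p[:3]
        e=[]
        for (c,g),o in zip(obs,rois):
            G=g[o[1]:o[1]+o[3],o[0]:o[0]+o[2]].astype(float);m=mask(c,P,o)
            e.append(abs(G-m).sum()/max(G.sum(),1))
        return e if each else sum(e)
    best=None
    for y0 in ((np.arange(6)*.5-1.25) if 3 in free else [0]):
        q0=np.array(p0,float);q0[3]=y0 if 3 in free else q0[3]
        x0=q0[free];sx=np.vstack([x0]+[x0+np.eye(len(x0))[i]*(.3 if free[i]==3 else .015) for i in range(len(x0))])
        s=minimize(cost,x0,method="Nelder-Mead",options=dict(initial_simplex=sx,xatol=1e-4,fatol=1e-4))
        if best is None or s.fun<best.fun: best=s
    p=np.array(p0,float);p[free]=best.x
    return p.round(4),np.round(cost(best.x,True),2)
E
cat > m1.py <<'E'
from fit import *
W={"juice_bottle":((288,178),(264,153)),"yoghurt_bottle":((252,208),(264.5,203)),"cup_stack":((174,149),(129,209)),"juice_carton":((307,250),(345,209)),
"large_coaster":((232,152),(167,154)),"small_coaster":(None,(208,219)),"cup_stand":((258,166),(215,154)),"carton_tray":((380,256),(373,162)),"mug":((336,213),(321,154)),"plant":((358,304),(403,215))}
D={n:{} for n in W};C={}
for t in range(3):
  for i,n in enumerate(("side","top")):
    C[n]=cap(n)
    for k in W:
        if W[k][i] is None: continue
        if n in D[k]: continue
        for o in r.outline_of(n,k):
            if np.hypot(o["box"][0]-W[k][i][0],o["box"][1]-W[k][i][1])<9: D[k][n]=o["region"];break
for k in W:
    if not D[k]: print(k,"none");continue
    obs=[(C[n],D[k][n]) for n in D[k]]
    i="top" if "top" in D[k] else "side"
    v,u=np.where(D[k][i]);g=onz(C[i],u.mean(),v.mean(),M[k][:,2].max()/2)
    yf=[3] if "cart" in k else []
    print(k,list(D[k]),*fit(k,obs,[g[0],g[1],0,0],[0,1]+yf))
    if len(obs)==2:print("   free z",*fit(k,obs,[g[0],g[1],0,0],[0,1,2]+yf))
    if k=="yoghurt_bottle" or len(obs)==2: print("   ",*[(i,fit(k,[o],[g[0],g[1],0,0],[0,1]+yf)[0]) for i,o in zip(D[k],obs)])
E
python3 m1.py
```

```text
juice_bottle ['side', 'top'] [0.6226 0.0146 0.     0.    ] [0.09 0.07]
   free z [ 0.6236  0.0149 -0.003   0.    ] [0.08 0.07]
    ('side', array([0.6232, 0.0139, 0.    , 0.    ])) ('top', array([0.6218, 0.0152, 0.    , 0.    ]))
yoghurt_bottle ['side', 'top'] [0.4817 0.0099 0.     0.    ] [0.16 0.1 ]
   free z [ 0.4823  0.0098 -0.0031  0.    ] [0.15 0.1 ]
    ('side', array([0.4826, 0.0097, 0.    , 0.    ])) ('top', array([0.4814, 0.01  , 0.    , 0.    ]))
cup_stack ['side', 'top'] [0.4594 0.3748 0.     0.    ] [0.05 0.05]
   free z [ 0.4598  0.3756 -0.0014  0.    ] [0.05 0.05]
    ('side', array([0.4592, 0.3738, 0.    , 0.    ])) ('top', array([0.4591, 0.3751, 0.    , 0.    ]))
juice_carton ['side', 'top'] [ 0.4734 -0.1986  0.      0.2691] [0.06 0.1 ]
   free z [ 0.4737 -0.1984 -0.0015  0.2673] [0.06 0.09]
    ('side', array([ 0.4744, -0.1982,  0.    ,  0.2751])) ('top', array([ 0.4729, -0.1976,  0.    ,  0.2514]))
large_coaster ['side', 'top'] [0.637  0.2972 0.     0.    ] [0.1  0.09]
   free z [ 0.6381  0.299  -0.0023  0.    ] [0.1  0.08]
    ('side', array([0.6375, 0.2966, 0.   
[... 356 characters left out ...]
ray ['side', 'top'] [ 0.6171 -0.3074  0.      0.2202] [0.05 0.05]
   free z [ 0.6182 -0.3073 -0.0021  0.2215] [0.04 0.04]
    ('side', array([ 0.6168, -0.3082,  0.    ,  0.2288])) ('top', array([ 0.6173, -0.3065,  0.    ,  0.2125]))
mug ['side', 'top'] [ 0.6253 -0.1474  0.      0.    ] [0.11 0.06]
   free z [ 0.626  -0.1472 -0.0024  0.    ] [0.1  0.06]
    ('side', array([ 0.6247, -0.1487,  0.    ,  0.    ])) ('top', array([ 0.6247, -0.1463,  0.    ,  0.    ]))
plant ['side', 'top'] [ 0.4501 -0.364   0.      0.    ] [0.25 0.17]
   free z [ 0.4511 -0.3643 -0.0156  0.    ] [0.21 0.12]
    ('side', array([ 0.448 , -0.3658,  0.    ,  0.    ])) ('top', array([ 0.4494, -0.359 ,  0.    ,  0.    ]))
```

move_arm:
  plan:
    - {"rz":-0.83,"claw":0}
    - {"rz":-0.82,"claw":0}
    - {"x":-0.78,"y":-0.98,"claw":0}
    - {"x":-0.78,"y":-0.98,"claw":0}
    - {"x":-0.78,"y":-0.98,"claw":0}
    - {"x":-0.78,"y":-0.98,"claw":0}
    - {"x":-0.78,"y":-0.98,"claw":0}
    - {"x":-0.78,"y":-0.98,"claw":0}
  squeeze: 20

```text
invalid input
```

Run:
```python
from fit import *
for k,s,near in (("yoghurt_bottle",1.4,((215.6,204.9),(247,237))),("yoghurt_bottle",.7,((263.5,229),(295,214))),("cup_stack",1,((153,136),(90,212)))):
    M["t"]=M[k]*s;obs=[]
    for i,n in enumerate(("side","top")):
        c=cap(n)
        for o in r.outline_of(n,k):
            if np.hypot(o["box"][0]-near[i][0],o["box"][1]-near[i][1])<9: obs.append((c,o["region"]));break
    for o in obs:
        v,u=np.where(o[1]);g=onz(o[0],u.mean(),v.mean(),.06*s)
        print(k,s,*fit("t",[o],[g[0],g[1],0,0],[0,1]))
```

```text
yoghurt_bottle 1.4 [0.3972 0.0642 0.     0.    ] [0.18]
yoghurt_bottle 1.4 [0.3921 0.0608 0.     0.    ] [0.25]
yoghurt_bottle 0.7 [ 0.4541 -0.0709  0.      0.    ] [0.09]
yoghurt_bottle 0.7 [ 0.4539 -0.0704  0.      0.    ] [0.09]
cup_stack 1 [0.45   0.4777 0.     0.    ] [0.14]
cup_stack 1 [0.4491 0.4769 0.     0.    ] [0.14]
```

move_arm:
  plan:
    - {"x":0,"y":0,"z":0,"rx":0,"ry":0,"rz":-0.83,"claw":0}
    - {"x":0,"y":0,"z":0,"rx":0,"ry":0,"rz":-0.82,"claw":0}
    - {"x":-0.78,"y":-0.98,"z":0,"rx":0,"ry":0,"rz":0,"claw":0}
    - {"x":-0.78,"y":-0.98,"z":0,"rx":0,"ry":0,"rz":0,"claw":0}
    - {"x":-0.78,"y":-0.98,"z":0,"rx":0,"ry":0,"rz":0,"claw":0}
    - {"x":-0.78,"y":-0.98,"z":0,"rx":0,"ry":0,"rz":0,"claw":0}
    - {"x":-0.78,"y":-0.98,"z":0,"rx":0,"ry":0,"rz":0,"claw":0}
    - {"x":-0.78,"y":-0.98,"z":0,"rx":0,"ry":0,"rz":0,"claw":0}
  squeeze: 20

```text
time_s: 3.95
position: [0.2943, 0.4285, 0.2307]
tcp_rot: [[-1.0, 0.0, 0.0], [0.0, 1.0, 0.0], [-0.0, 0.0, -1.0]]
contact_force: [0.7, -0.4, -0.3]
opening: 0.0869
grip_force: 0.0
```

move_arm:
  plan:
    - {"x":-0.78,"y":-0.985,"z":0,"rx":0,"ry":0,"rz":0,"claw":0}
    - {"x":-0.78,"y":-0.985,"z":0,"rx":0,"ry":0,"rz":0,"claw":0}
    - {"x":-0.78,"y":-0.985,"z":0,"rx":0,"ry":0,"rz":0,"claw":0}
    - {"x":-0.78,"y":-0.985,"z":0,"rx":0,"ry":0,"rz":0,"claw":0}
    - {"x":-0.78,"y":-0.985,"z":0,"rx":0,"ry":0,"rz":0,"claw":0}
    - {"x":-0.78,"y":-0.985,"z":0,"rx":0,"ry":0,"rz":0,"claw":0}
    - {"x":-0.78,"y":-0.985,"z":0,"rx":0,"ry":0,"rz":0,"claw":0}
    - {"x":-0.78,"y":-0.985,"z":0,"rx":0,"ry":0,"rz":0,"claw":0}
  squeeze: 20

```text
time_s: 4.95
position: [0.4815, 0.192, 0.2307]
tcp_rot: [[-1.0, 0.0, 0.0], [0.0, 1.0, 0.0], [-0.0, 0.0, -1.0]]
contact_force: [0.3, 0.5, -0.1]
opening: 0.0872
grip_force: 0.0
```

move_arm:
  plan:
    - {"x":-0.78,"y":-0.985,"z":0,"rx":0,"ry":0,"rz":0,"claw":0}
    - {"x":-0.78,"y":-0.985,"z":0,"rx":0,"ry":0,"rz":0,"claw":0}
    - {"x":-0.78,"y":-0.985,"z":0,"rx":0,"ry":0,"rz":0,"claw":0}
    - {"x":-0.78,"y":-0.985,"z":0,"rx":0,"ry":0,"rz":0,"claw":0}
    - {"x":-0.78,"y":-0.985,"z":0,"rx":0,"ry":0,"rz":0,"claw":0}
    - {"x":-0.78,"y":-0.985,"z":0,"rx":0,"ry":0,"rz":0,"claw":0}
    - {"x":0,"y":0,"z":0.8,"rx":0,"ry":0,"rz":0,"claw":0}
  squeeze: 20

```text
time_s: 5.82
position: [0.624, 0.013, 0.2085]
tcp_rot: [[-1.0, 0.003, 0.005], [0.003, 1.0, -0.001], [-0.005, -0.001, -1.0]]
contact_force: [0.8, 0.1, -0.4]
opening: 0.0873
grip_force: 0.0
```

move_arm:
  plan:
    - {"x":0,"y":0,"z":0.9,"rx":0,"ry":0,"rz":0,"claw":0}
    - {"x":0,"y":0,"z":0.9,"rx":0,"ry":0,"rz":0,"claw":0}
    - {"x":0,"y":0,"z":0.9,"rx":0,"ry":0,"rz":0,"claw":0}
    - {"x":0,"y":0,"z":0.9,"rx":0,"ry":0,"rz":0,"claw":0}
    - {"x":0,"y":0,"z":0.6,"rx":0,"ry":0,"rz":0,"claw":0}
    - {"x":0,"y":0,"z":0,"rx":0,"ry":0,"rz":0,"claw":0}
  squeeze: 20

```text
time_s: 6.58
position: [0.6199, 0.0158, 0.0789]
tcp_rot: [[-1.0, 0.0, -0.003], [0.0, 1.0, 0.0], [0.003, 0.0, -1.0]]
contact_force: [-0.2, 0.1, -0.4]
opening: 0.087
grip_force: 0.0
```

move_arm:
  plan:
    - {"x":0,"y":0,"z":0,"rx":0,"ry":0,"rz":0,"claw":0.4}
    - {"x":0,"y":0,"z":0,"rx":0,"ry":0,"rz":0,"claw":1}
    - {"x":0,"y":0,"z":0,"rx":0,"ry":0,"rz":0,"claw":1}
    - {"x":0,"y":0,"z":0,"rx":0,"ry":0,"rz":0,"claw":1}
    - {"x":0,"y":0,"z":0,"rx":0,"ry":0,"rz":0,"claw":1}
  squeeze: 20

```text
time_s: 7.2
position: [0.6217, 0.0153, 0.0813]
tcp_rot: [[-1.0, 0.0, 0.001], [0.0, 1.0, -0.001], [-0.001, -0.001, -1.0]]
contact_force: [1.1, -1.9, 3.7]
opening: 0.0594
grip_force: 20.0
```

move_arm:
  plan:
    - {"x":0,"y":0,"z":-0.4,"rx":0,"ry":0,"rz":0,"claw":1}
    - {"x":0,"y":0,"z":-0.75,"rx":0,"ry":0,"rz":0,"claw":1}
    - {"x":0,"y":0,"z":-0.75,"rx":0,"ry":0,"rz":0,"claw":1}
    - {"x":0,"y":0,"z":-0.75,"rx":0,"ry":0,"rz":0,"claw":1}
    - {"x":0,"y":0,"z":-0.7,"rx":0,"ry":0,"rz":0,"claw":1}
    - {"x":0,"y":0,"z":0,"rx":0,"ry":0,"rz":0,"claw":1}
  squeeze: 25

```text
time_s: 7.95
position: [0.6223, 0.0157, 0.1833]
tcp_rot: [[-1.0, 0.0, 0.004], [0.0, 1.0, -0.0], [-0.004, -0.0, -1.0]]
contact_force: [0.6, 0.1, -4.0]
opening: 0.0593
grip_force: 25.0
```

move_arm:
  plan:
    - {"x":-0.04,"y":0.4,"z":0,"rx":0,"ry":0,"rz":0,"claw":1}
    - {"x":-0.05,"y":0.8,"z":0,"rx":0,"ry":0,"rz":0,"claw":1}
    - {"x":-0.05,"y":0.9,"z":0,"rx":0,"ry":0,"rz":0,"claw":1}
    - {"x":-0.05,"y":0.9,"z":0,"rx":0,"ry":0,"rz":0,"claw":1}
    - {"x":-0.05,"y":0.9,"z":0,"rx":0,"ry":0,"rz":0,"claw":1}
    - {"x":-0.05,"y":0.9,"z":0,"rx":0,"ry":0,"rz":0,"claw":1}
    - {"x":-0.05,"y":0.9,"z":0,"rx":0,"ry":0,"rz":0,"claw":1}
    - {"x":-0.05,"y":0.9,"z":0,"rx":0,"ry":0,"rz":0,"claw":1}
  squeeze: 25

```text
time_s: 8.95
position: [0.6316, 0.2153, 0.1789]
tcp_rot: [[-1.0, -0.0, -0.003], [-0.0, 1.0, -0.0], [0.003, -0.0, -1.0]]
contact_force: [-0.2, 0.2, -3.8]
opening: 0.0594
grip_force: 25.0
```

move_arm:
  plan:
    - {"x":-0.05,"y":0.9,"z":0,"rx":0,"ry":0,"rz":0,"claw":1}
    - {"x":-0.05,"y":0.9,"z":0,"rx":0,"ry":0,"rz":0,"claw":1}
    - {"x":-0.04,"y":0.6,"z":0,"rx":0,"ry":0,"rz":0,"claw":1}
    - {"x":0,"y":0.4,"z":0,"rx":0,"ry":0,"rz":0,"claw":1}
    - {"x":0,"y":0,"z":0,"rx":0,"ry":0,"rz":0,"claw":1}
    - {"x":0,"y":0,"z":0,"rx":0,"ry":0,"rz":0,"claw":1}
  squeeze: 25

```text
time_s: 9.7
position: [0.6371, 0.2969, 0.1809]
tcp_rot: [[-1.0, 0.001, -0.0], [0.001, 1.0, -0.001], [0.0, -0.001, -1.0]]
contact_force: [0.3, 0.3, -4.6]
opening: 0.0594
grip_force: 25.0
```

move_arm:
  plan:
    - {"x":0,"y":0.03,"z":0.6,"rx":0,"ry":0,"rz":0,"claw":1}
    - {"x":0,"y":0,"z":0.8,"rx":0,"ry":0,"rz":0,"claw":1}
    - {"x":0,"y":0,"z":0.8,"rx":0,"ry":0,"rz":0,"claw":1}
    - {"x":0,"y":0,"z":0.5,"rx":0,"ry":0,"rz":0,"claw":1}
    - {"x":0,"y":0,"z":0.2,"rx":0,"ry":0,"rz":0,"claw":1}
    - {"x":0,"y":0,"z":0.1,"rx":0,"ry":0,"rz":0,"claw":1}
    - {"x":0,"y":0,"z":0,"rx":0,"ry":0,"rz":0,"claw":1}
  squeeze: 25

```text
time_s: 10.58
position: [0.6376, 0.2987, 0.0918]
tcp_rot: [[-1.0, 0.0, 0.001], [0.0, 1.0, 0.0], [-0.001, 0.0, -1.0]]
contact_force: [0.2, -0.7, -5.0]
opening: 0.0595
grip_force: 25.0
```

move_arm:
  plan:
    - {"x":0,"y":0,"z":0.06,"rx":0,"ry":0,"rz":0,"claw":1}
    - {"x":0,"y":0,"z":0.06,"rx":0,"ry":0,"rz":0,"claw":1}
    - {"x":0,"y":0,"z":0,"rx":0,"ry":0,"rz":0,"claw":1}
  squeeze: 25

```text
time_s: 10.95
position: [0.637, 0.2986, 0.0874]
tcp_rot: [[-1.0, 0.0, -0.0], [0.0, 1.0, -0.0], [0.0, -0.0, -1.0]]
contact_force: [0.6, -0.3, -4.4]
opening: 0.0593
grip_force: 25.0
```

move_arm:
  plan:
    - {"x":0,"y":0,"z":0.04,"rx":0,"ry":0,"rz":0,"claw":1}
    - {"x":0,"y":0,"z":0.03,"rx":0,"ry":0,"rz":0,"claw":1}
    - {"x":0,"y":0,"z":0,"rx":0,"ry":0,"rz":0,"claw":1}
  squeeze: 20

```text
time_s: 11.32
position: [0.6376, 0.2986, 0.0864]
tcp_rot: [[-1.0, 0.0, 0.001], [0.0, 1.0, 0.0], [-0.001, 0.0, -1.0]]
contact_force: [-0.7, -1.5, 3.4]
opening: 0.0591
grip_force: 20.0
```

move_arm:
  plan:
    - {"x":0,"y":0,"z":0,"rx":0,"ry":0,"rz":0,"claw":0.27}
    - {"x":0,"y":0,"z":0,"rx":0,"ry":0,"rz":0,"claw":0.1}
    - {"x":0,"y":0,"z":0,"rx":0,"ry":0,"rz":0,"claw":0.1}
    - {"x":0,"y":0,"z":-0.5,"rx":0,"ry":0,"rz":0,"claw":0.1}
    - {"x":0,"y":0,"z":-1,"rx":0,"ry":0,"rz":0,"claw":0.1}
    - {"x":0,"y":0,"z":-1,"rx":0,"ry":0,"rz":0,"claw":0.1}
    - {"x":0,"y":0,"z":-0.5,"rx":0,"ry":0,"rz":0,"claw":0.1}
  squeeze: 20

```text
time_s: 12.2
position: [0.6384, 0.299, 0.179]
tcp_rot: [[-1.0, 0.0, 0.004], [0.0, 1.0, 0.001], [-0.004, 0.001, -1.0]]
contact_force: [-0.7, -0.4, 0.6]
opening: 0.0785
grip_force: 0.0
```

Run:
```python
from h import *
c=cap("side");i=c["img"][90:290,150:420,::-1];cv2.imwrite("pics/s1.png",cv2.resize(i,(800,592),interpolation=cv2.INTER_CUBIC))
```

```text
(no output)
```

View pics/s1.png

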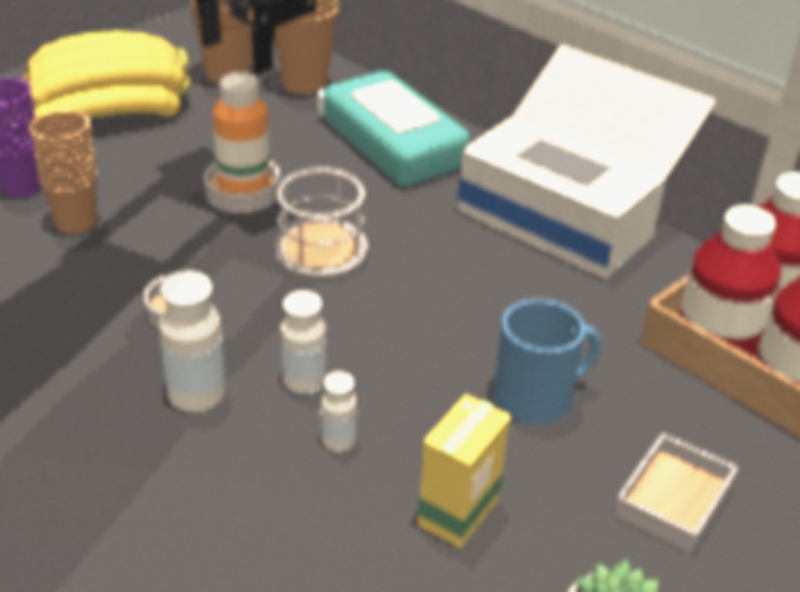

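The juice bottle stands in its coaster (crop pixel 242,145). Next is the middle yoghurt bottle.

move_arm:
  plan:
    - {"x":0.52,"y":-0.962,"z":0,"rx":0,"ry":0,"rz":0,"claw":0.25}
    - {"x":0.52,"y":-0.962,"z":0,"rx":0,"ry":0,"rz":0,"claw":0.25}
    - {"x":0.52,"y":-0.962,"z":0,"rx":0,"ry":0,"rz":0,"claw":0.25}
    - {"x":0.52,"y":-0.962,"z":0,"rx":0,"ry":0,"rz":0,"claw":0.25}
    - {"x":0.52,"y":-0.962,"z":0,"rx":0,"ry":0,"rz":0,"claw":0.25}
    - {"x":0.52,"y":-0.962,"z":0,"rx":0,"ry":0,"rz":0,"claw":0.25}
    - {"x":0.52,"y":-0.962,"z":0,"rx":0,"ry":0,"rz":0,"claw":0.25}
    - {"x":0.52,"y":-0.962,"z":0,"rx":0,"ry":0,"rz":0,"claw":0.25}
  squeeze: 15

```text
time_s: 13.25
position: [0.5112, 0.0669, 0.1746]
tcp_rot: [[-1.0, 0.0, -0.001], [0.0, 1.0, -0.0], [0.001, -0.0, -1.0]]
contact_force: [0.6, -1.0, 0.1]
opening: 0.0654
grip_force: 0.0
```

move_arm:
  plan:
    - {"x":0.52,"y":-0.962,"z":0,"rx":0,"ry":0,"rz":0,"claw":0.25}
    - {"x":0.52,"y":-0.962,"z":0,"rx":0,"ry":0,"rz":0,"claw":0.25}
    - {"x":0,"y":0,"z":0,"rx":0,"ry":0,"rz":-0.89,"claw":0.25}
    - {"x":0,"y":0,"z":0,"rx":0,"ry":0,"rz":-0.89,"claw":0.25}
    - {"x":0,"y":0,"z":0,"rx":0,"ry":0,"rz":0,"claw":0.25}
    - {"x":0,"y":0,"z":0,"rx":0,"ry":0,"rz":0,"claw":0.25}
  squeeze: 15

```text
time_s: 14.0
position: [0.4808, 0.0101, 0.175]
tcp_rot: [[-0.965, -0.261, -0.001], [-0.261, 0.965, 0.0], [0.0, 0.0, -1.0]]
contact_force: [0.0, -0.4, 0.3]
opening: 0.0652
grip_force: 0.0
```

move_arm:
  plan:
    - {"x":-0.03,"y":0,"z":0.8,"rx":0,"ry":0,"rz":0,"claw":0.25}
    - {"x":0,"y":0,"z":0.9,"rx":0,"ry":0,"rz":0,"claw":0.25}
    - {"x":0,"y":0,"z":0.9,"rx":0,"ry":0,"rz":0,"claw":0.25}
    - {"x":0,"y":0,"z":0.9,"rx":0,"ry":0,"rz":0,"claw":0.25}
    - {"x":0,"y":0,"z":0.6,"rx":0,"ry":0,"rz":0,"claw":0.25}
    - {"x":0,"y":0,"z":0.3,"rx":0,"ry":0,"rz":0,"claw":0.25}
    - {"x":0,"y":0,"z":0,"rx":0,"ry":0,"rz":0,"claw":0.25}
    - {"x":0,"y":0,"z":0,"rx":0,"ry":0,"rz":0,"claw":0.48}
  squeeze: 15

```text
time_s: 15.0
position: [0.4826, 0.0102, 0.0442]
tcp_rot: [[-0.965, -0.263, 0.001], [-0.263, 0.965, -0.0], [-0.001, -0.001, -1.0]]
contact_force: [-0.7, 0.2, 0.9]
opening: 0.061
grip_force: 0.0
```

move_arm:
  plan:
    - {"x":0,"y":0,"z":0,"rx":0,"ry":0,"rz":0,"claw":1}
    - {"x":0,"y":0,"z":0,"rx":0,"ry":0,"rz":0,"claw":1}
    - {"x":0,"y":0,"z":0,"rx":0,"ry":0,"rz":0,"claw":1}
    - {"x":0,"y":0,"z":0,"rx":0,"ry":0,"rz":0,"claw":1}
  squeeze: 15

```text
time_s: 15.5
position: [0.4823, 0.0101, 0.0438]
tcp_rot: [[-0.965, -0.264, 0.001], [-0.264, 0.965, -0.0], [-0.001, -0.0, -1.0]]
contact_force: [-0.6, 0.4, 2.4]
opening: 0.0396
grip_force: 15.0
```

move_arm:
  plan:
    - {"x":0,"y":0,"z":-0.4,"rx":0,"ry":0,"rz":0,"claw":1}
    - {"x":0,"y":0,"z":-0.7,"rx":0,"ry":0,"rz":0,"claw":1}
    - {"x":0,"y":0,"z":-0.7,"rx":0,"ry":0,"rz":0,"claw":1}
    - {"x":0,"y":0,"z":-0.3,"rx":0,"ry":0,"rz":0,"claw":1}
    - {"x":0,"y":0,"z":0,"rx":0,"ry":0,"rz":0,"claw":1}
  squeeze: 15

```text
time_s: 16.12
position: [0.4823, 0.0102, 0.107]
tcp_rot: [[-0.965, -0.264, 0.001], [-0.264, 0.965, -0.0], [-0.001, -0.001, -1.0]]
contact_force: [-0.4, -0.9, -1.9]
opening: 0.0399
grip_force: 15.0
```

move_arm:
  plan:
    - {"x":-0.05,"y":0.4,"z":0,"rx":0,"ry":0,"rz":0,"claw":1}
    - {"x":-0.05,"y":0.8,"z":0,"rx":0,"ry":0,"rz":0,"claw":1}
    - {"x":-0.05,"y":0.9,"z":0,"rx":0,"ry":0,"rz":0,"claw":1}
    - {"x":-0.05,"y":0.9,"z":0,"rx":0,"ry":0,"rz":0,"claw":1}
    - {"x":-0.05,"y":0.9,"z":0,"rx":0,"ry":0,"rz":0,"claw":1}
    - {"x":-0.05,"y":0.8,"z":0,"rx":0,"ry":0,"rz":0,"claw":1}
    - {"x":-0.06,"y":0.5,"z":0,"rx":0,"ry":0,"rz":0,"claw":1}
    - {"x":-0.06,"y":0.25,"z":0,"rx":0,"ry":0,"rz":0,"claw":1}
  squeeze: 15

```text
time_s: 17.12
position: [0.4503, 0.1721, 0.1058]
tcp_rot: [[-0.964, -0.265, -0.001], [-0.265, 0.964, -0.0], [0.001, -0.0, -1.0]]
contact_force: [-0.3, 0.2, -1.4]
opening: 0.0397
grip_force: 15.0
```

move_arm:
  plan:
    - {"x":0,"y":0,"z":0,"rx":0,"ry":0,"rz":0,"claw":1}
    - {"x":0,"y":0,"z":0.4,"rx":0,"ry":0,"rz":0,"claw":1}
    - {"x":0,"y":0,"z":0.5,"rx":0,"ry":0,"rz":0,"claw":1}
    - {"x":0,"y":0,"z":0,"rx":0,"ry":0,"rz":0,"claw":1}
  squeeze: 15

```text
time_s: 17.62
position: [0.4493, 0.1705, 0.0771]
tcp_rot: [[-0.965, -0.263, -0.004], [-0.263, 0.965, -0.001], [0.004, 0.0, -1.0]]
contact_force: [-0.0, -0.7, -1.2]
opening: 0.04
grip_force: 15.0
```

move_arm:
  plan:
    - {"x":-0.04,"y":0,"z":0.4,"rx":0,"ry":0,"rz":0,"claw":1}
    - {"x":0,"y":0,"z":0.3,"rx":0,"ry":0,"rz":0,"claw":1}
    - {"x":0,"y":0,"z":0.1,"rx":0,"ry":0,"rz":0,"claw":1}
    - {"x":0,"y":0,"z":0,"rx":0,"ry":0,"rz":0,"claw":1}
    - {"x":0,"y":0,"z":0.06,"rx":0,"ry":0,"rz":0,"claw":1}
    - {"x":0,"y":0,"z":0,"rx":0,"ry":0,"rz":0,"claw":1}
  squeeze: 15

```text
time_s: 18.38
position: [0.4522, 0.1716, 0.0537]
tcp_rot: [[-0.965, -0.264, 0.0], [-0.264, 0.965, 0.0], [-0.0, -0.0, -1.0]]
contact_force: [-0.2, 0.6, -1.2]
opening: 0.0396
grip_force: 15.0
```

move_arm:
  plan:
    - {"x":0,"y":0,"z":0.04,"rx":0,"ry":0,"rz":0,"claw":1}
    - {"x":0,"y":0,"z":0.03,"rx":0,"ry":0,"rz":0,"claw":1}
    - {"x":0,"y":0,"z":0,"rx":0,"ry":0,"rz":0,"claw":1}
  squeeze: 15

```text
time_s: 18.75
position: [0.452, 0.1716, 0.0514]
tcp_rot: [[-0.965, -0.264, -0.0], [-0.264, 0.965, -0.0], [0.0, 0.0, -1.0]]
contact_force: [0.3, -0.3, -1.0]
opening: 0.0397
grip_force: 15.0
```

move_arm:
  plan:
    - {"x":0,"y":0,"z":0.05,"rx":0,"ry":0,"rz":0,"claw":1}
    - {"x":0,"y":0,"z":0.04,"rx":0,"ry":0,"rz":0,"claw":1}
    - {"x":0,"y":0,"z":0,"rx":0,"ry":0,"rz":0,"claw":1}
  squeeze: 15

```text
time_s: 19.12
position: [0.4522, 0.1716, 0.0488]
tcp_rot: [[-0.965, -0.264, 0.0], [-0.264, 0.965, 0.0], [-0.0, -0.0, -1.0]]
contact_force: [-0.1, 0.2, -0.4]
opening: 0.0396
grip_force: 15.0
```

move_arm:
  plan:
    - {"x":0,"y":0,"z":0.03,"rx":0,"ry":0,"rz":0,"claw":1}
    - {"x":0,"y":0,"z":0,"rx":0,"ry":0,"rz":0,"claw":1}
  squeeze: 15

```text
time_s: 19.38
position: [0.4525, 0.1716, 0.0488]
tcp_rot: [[-0.965, -0.264, 0.001], [-0.264, 0.965, -0.0], [-0.0, -0.0, -1.0]]
contact_force: [-3.3, -0.4, 6.1]
opening: 0.0398
grip_force: 15.0
```

move_arm:
  plan:
    - {"x":0,"y":0,"z":0,"rx":0,"ry":0,"rz":0,"claw":0.5}
    - {"x":0,"y":0,"z":0,"rx":0,"ry":0,"rz":0,"claw":0.35}
    - {"x":0,"y":0,"z":0,"rx":0,"ry":0,"rz":0,"claw":0.35}
    - {"x":0,"y":0,"z":-0.6,"rx":0,"ry":0,"rz":0,"claw":0.35}
    - {"x":0,"y":0,"z":-1,"rx":0,"ry":0,"rz":0,"claw":0.35}
    - {"x":0,"y":0,"z":-1,"rx":0,"ry":0,"rz":0,"claw":0.35}
    - {"x":0,"y":0,"z":-1,"rx":0,"ry":0,"rz":0,"claw":0.35}
    - {"x":0,"y":0,"z":-0.6,"rx":0,"ry":0,"rz":0,"claw":0.2}
  squeeze: 8

```text
time_s: 20.38
position: [0.4527, 0.1717, 0.1754]
tcp_rot: [[-0.965, -0.264, 0.002], [-0.264, 0.965, 0.0], [-0.002, -0.0, -1.0]]
contact_force: [-1.2, 0.5, -0.8]
opening: 0.0611
grip_force: 0.0
```

move_arm:
  plan:
    - {"x":-0.25,"y":0.81,"z":0,"rx":0,"ry":0,"rz":0,"claw":0.1}
    - {"x":-0.25,"y":0.81,"z":0,"rx":0,"ry":0,"rz":0,"claw":0.1}
    - {"x":-0.25,"y":0.81,"z":0,"rx":0,"ry":0,"rz":0,"claw":0.1}
    - {"x":-0.25,"y":0.81,"z":0,"rx":0,"ry":0,"rz":0,"claw":0.1}
    - {"x":-0.25,"y":0.81,"z":0,"rx":0,"ry":0,"rz":0,"claw":0.1}
    - {"x":-0.25,"y":0.81,"z":0,"rx":0,"ry":0,"rz":0,"claw":0.1}
    - {"x":-0.26,"y":0.81,"z":0,"rx":0,"ry":0,"rz":0,"claw":0.1}
    - {"x":-0.26,"y":0.81,"z":0,"rx":0,"ry":0,"rz":0,"claw":0.1}
  squeeze: 8

```text
time_s: 21.38
position: [0.459, 0.3757, 0.173]
tcp_rot: [[-0.965, -0.264, -0.001], [-0.264, 0.965, -0.001], [0.001, -0.0, -1.0]]
contact_force: [1.0, 0.6, 0.8]
opening: 0.0786
grip_force: 0.0
```

Run:
```python
from h import *
a=[]
for n,(x0,y0,w,h) in (("side",(150,90,160,150)),("top",(80,120,210,140))):
    c=cap(n);a.append(cv2.resize(c["img"][y0:y0+h,x0:x0+w,::-1],(400,int(400*h/w)),interpolation=cv2.INTER_CUBIC))
H=max(i.shape[0] for i in a);cv2.imwrite("pics/s2.png",np.hstack([cv2.copyMakeBorder(i,0,H-i.shape[0],0,0,0) for i in a]))
```

```text
(no output)
```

View pics/s2.png

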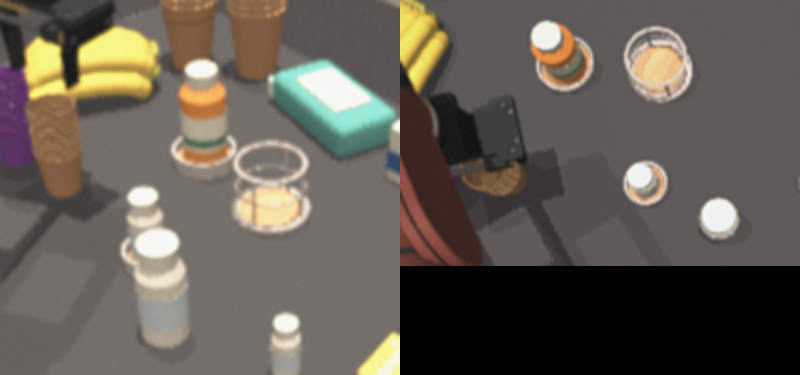

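The yoghurt bottle stands in its coaster (right crop 642,182). Next are the cups.

move_arm:
  plan:
    - {"x":0,"y":0,"z":0.6,"rx":0,"ry":0,"rz":0,"claw":0.1}
    - {"x":0,"y":0,"z":0.9,"rx":0,"ry":0,"rz":0,"claw":0.1}
    - {"x":0,"y":0,"z":0.9,"rx":0,"ry":0,"rz":0,"claw":0.1}
    - {"x":0,"y":0,"z":0.4,"rx":0,"ry":0,"rz":0,"claw":0.1}
    - {"x":0,"y":0,"z":0,"rx":0,"ry":0,"rz":0,"claw":0.1}
    - {"x":0,"y":0,"z":0,"rx":0,"ry":0,"rz":0,"claw":0.25}
    - {"x":0,"y":0,"z":0,"rx":0,"ry":0,"rz":0,"claw":0.6}
    - {"x":0,"y":0,"z":0,"rx":0,"ry":0,"rz":0,"claw":1}
  squeeze: 8

```text
time_s: 22.48
position: [0.46, 0.3756, 0.091]
tcp_rot: [[-0.965, -0.264, 0.002], [-0.264, 0.965, 0.001], [-0.002, 0.001, -1.0]]
contact_force: [-0.4, -0.2, 2.7]
opening: 0.0621
grip_force: 8.0
```

move_arm:
  plan:
    - {"x":0,"y":0,"z":0,"rx":0,"ry":0,"rz":0,"claw":1}
    - {"x":0,"y":0,"z":0,"rx":0,"ry":0,"rz":0,"claw":1}
  squeeze: 8

```text
time_s: 22.72
position: [0.4601, 0.3756, 0.0909]
tcp_rot: [[-0.965, -0.264, 0.002], [-0.264, 0.965, 0.001], [-0.002, 0.001, -1.0]]
contact_force: [0.2, 0.6, 5.8]
opening: 0.0625
grip_force: 8.0
```

move_arm:
  plan:
    - {"x":0,"y":0,"z":-0.3,"rx":0,"ry":0,"rz":0,"claw":1}
    - {"x":0,"y":0,"z":-0.7,"rx":0,"ry":0,"rz":0,"claw":1}
    - {"x":0,"y":0,"z":-0.8,"rx":0,"ry":0,"rz":0,"claw":1}
    - {"x":0,"y":0,"z":-0.8,"rx":0,"ry":0,"rz":0,"claw":1}
    - {"x":0,"y":0,"z":-0.6,"rx":0,"ry":0,"rz":0,"claw":1}
    - {"x":0,"y":0,"z":0,"rx":0,"ry":0,"rz":0,"claw":1}
  squeeze: 10

```text
time_s: 23.48
position: [0.4601, 0.3756, 0.1875]
tcp_rot: [[-0.965, -0.264, 0.003], [-0.264, 0.965, 0.002], [-0.003, 0.001, -1.0]]
contact_force: [0.2, 0.3, 0.0]
opening: 0.0622
grip_force: 10.0
```

move_arm:
  plan:
    - {"x":-0.17,"y":-0.4,"z":0,"rx":0,"ry":0,"rz":0,"claw":1}
    - {"x":-0.29,"y":-0.7,"z":0,"rx":0,"ry":0,"rz":0,"claw":1}
    - {"x":-0.33,"y":-0.8,"z":0,"rx":0,"ry":0,"rz":0,"claw":1}
    - {"x":-0.33,"y":-0.8,"z":0,"rx":0,"ry":0,"rz":0,"claw":1}
    - {"x":-0.34,"y":-0.8,"z":0,"rx":0,"ry":0,"rz":0,"claw":1}
    - {"x":-0.33,"y":-0.8,"z":0,"rx":0,"ry":0,"rz":0,"claw":1}
  squeeze: 10

```text
time_s: 24.22
position: [0.5451, 0.263, 0.184]
tcp_rot: [[-0.965, -0.263, -0.003], [-0.263, 0.965, -0.001], [0.003, -0.0, -1.0]]
contact_force: [0.6, 0.4, -1.1]
opening: 0.062
grip_force: 10.0
```

move_arm:
  plan:
    - {"x":-0.33,"y":-0.8,"z":0,"rx":0,"ry":0,"rz":0,"claw":1}
    - {"x":-0.33,"y":-0.8,"z":0,"rx":0,"ry":0,"rz":0,"claw":1}
    - {"x":-0.34,"y":-0.8,"z":0,"rx":0,"ry":0,"rz":0,"claw":1}
    - {"x":-0.34,"y":-0.8,"z":0,"rx":0,"ry":0,"rz":0,"claw":1}
    - {"x":-0.29,"y":-0.7,"z":0,"rx":0,"ry":0,"rz":0,"claw":1}
    - {"x":-0.17,"y":-0.41,"z":0,"rx":0,"ry":0,"rz":0,"claw":1}
    - {"x":0,"y":0,"z":0,"rx":0,"ry":0,"rz":0,"claw":1}
    - {"x":0,"y":0,"z":0,"rx":0,"ry":0,"rz":0,"claw":1}
  squeeze: 10

```text
time_s: 25.22
position: [0.6309, 0.1549, 0.1857]
tcp_rot: [[-0.965, -0.264, -0.0], [-0.264, 0.965, 0.0], [0.0, 0.0, -1.0]]
contact_force: [-0.4, 0.7, -1.2]
opening: 0.0619
grip_force: 10.0
```

Run:
```python
from fit import *
a=[]
for n,(x0,y0,w,h) in (("side",(190,90,130,120)),("top",(130,100,170,120))):
    c=cap(n)
    for o in r.outline_of(n,"cup_stack"): print(n,np.round(o["box"],0),round(o["confidence"],2))
    i=c["img"][:,:,::-1].copy()
    a.append(cv2.resize(i[y0:y0+h,x0:x0+w],(400,int(400*h/w)),interpolation=cv2.INTER_CUBIC))
    for z,d in((.075,.085),(.005,.1)):
        q=proj(c,np.c_[.632+d/2*np.cos(np.linspace(0,6.28,40)),.155+d/2*np.sin(np.linspace(0,6.28,40)),np.full(40,z)])
        s=400/w;cv2.polylines(a[-1],[np.round((q-[x0,y0]+.5)*s).astype(np.int32)],True,(0,255,0),1)
H=max(i.shape[0] for i in a);cv2.imwrite("pics/s3.png",np.hstack([cv2.copyMakeBorder(i,0,H-i.shape[0],0,0,0) for i in a]))
```

```text
side [153. 139.  24.  44.] 0.86
side [259. 131.  22.  47.] 0.78
top [ 90. 213.  41.  33.] 0.86
```

View pics/s3.png

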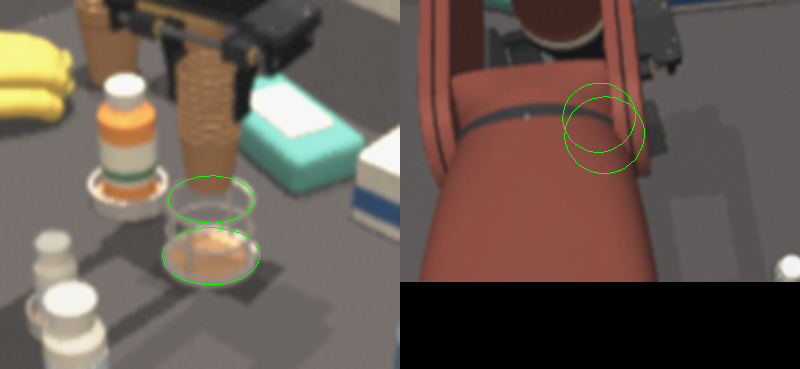

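The stand overlay matches the picture, and the cups hang centred over the ring (left crop 210,195). I lower them now.

move_arm:
  plan:
    - {"x":-0.03,"y":0,"z":0.4,"rx":0,"ry":0,"rz":0,"claw":1}
    - {"x":0,"y":0,"z":0.6,"rx":0,"ry":0,"rz":0,"claw":1}
    - {"x":0,"y":0,"z":0.6,"rx":0,"ry":0,"rz":0,"claw":1}
    - {"x":0,"y":0,"z":0.6,"rx":0,"ry":0,"rz":0,"claw":1}
    - {"x":0,"y":0,"z":0.4,"rx":0,"ry":0,"rz":0,"claw":1}
    - {"x":0,"y":0,"z":0.2,"rx":0,"ry":0,"rz":0,"claw":1}
    - {"x":0,"y":0,"z":0,"rx":0,"ry":0,"rz":0,"claw":1}
    - {"x":0,"y":0,"z":0.05,"rx":0,"ry":0,"rz":0,"claw":1}
  squeeze: 10

```text
time_s: 26.42
position: [0.6329, 0.1547, 0.1013]
tcp_rot: [[-0.965, -0.264, 0.002], [-0.264, 0.965, 0.0], [-0.002, -0.0, -1.0]]
contact_force: [-0.8, -0.6, -0.2]
opening: 0.0621
grip_force: 10.0
```

move_arm:
  plan:
    - {"x":0,"y":0,"z":0.05,"rx":0,"ry":0,"rz":0,"claw":1}
    - {"x":0,"y":0,"z":0,"rx":0,"ry":0,"rz":0,"claw":1}
  squeeze: 10

```text
time_s: 26.68
position: [0.6323, 0.1546, 0.0991]
tcp_rot: [[-0.965, -0.264, 0.0], [-0.264, 0.965, 0.0], [-0.0, -0.0, -1.0]]
contact_force: [0.0, -0.5, -0.2]
opening: 0.0619
grip_force: 10.0
```

move_arm:
  plan:
    - {"x":0,"y":0,"z":0.05,"rx":0,"ry":0,"rz":0,"claw":1}
    - {"x":0,"y":0,"z":0.04,"rx":0,"ry":0,"rz":0,"claw":1}
    - {"x":0,"y":0,"z":0,"rx":0,"ry":0,"rz":0,"claw":1}
  squeeze: 10

```text
time_s: 27.05
position: [0.6322, 0.1545, 0.0962]
tcp_rot: [[-0.965, -0.264, 0.0], [-0.264, 0.965, -0.0], [-0.0, -0.0, -1.0]]
contact_force: [1.0, 0.4, 0.0]
opening: 0.0618
grip_force: 10.0
```

move_arm:
  plan:
    - {"x":0,"y":0,"z":0.03,"rx":0,"ry":0,"rz":0,"claw":1}
    - {"x":0,"y":0,"z":0,"rx":0,"ry":0,"rz":0,"claw":1}
  squeeze: 10

```text
time_s: 27.3
position: [0.6325, 0.1546, 0.096]
tcp_rot: [[-0.965, -0.264, 0.001], [-0.264, 0.965, 0.0], [-0.001, -0.0, -1.0]]
contact_force: [-1.6, 1.1, 4.8]
opening: 0.0621
grip_force: 10.0
```

move_arm:
  plan:
    - {"x":0,"y":0,"z":0,"rx":0,"ry":0,"rz":0,"claw":0.24}
    - {"x":0,"y":0,"z":0,"rx":0,"ry":0,"rz":0,"claw":0.12}
    - {"x":0,"y":0,"z":0,"rx":0,"ry":0,"rz":0,"claw":0.12}
    - {"x":0,"y":0,"z":-0.5,"rx":0,"ry":0,"rz":0,"claw":0.12}
    - {"x":0,"y":0,"z":-1,"rx":0,"ry":0,"rz":0,"claw":0.12}
    - {"x":0,"y":0,"z":-1,"rx":0,"ry":0,"rz":0,"claw":0.12}
    - {"x":0,"y":0,"z":-1,"rx":0,"ry":0,"rz":0,"claw":0.12}
    - {"x":0,"y":0,"z":-0.5,"rx":0,"ry":0,"rz":0,"claw":0.12}
  squeeze: 15

```text
time_s: 28.3
position: [0.6334, 0.1547, 0.2187]
tcp_rot: [[-0.965, -0.264, 0.004], [-0.264, 0.965, 0.0], [-0.004, -0.001, -1.0]]
contact_force: [0.4, -0.2, 0.4]
opening: 0.0765
grip_force: 0.0
```

move_arm:
  plan:
    - {"x":0.68,"y":-0.83,"z":0,"rx":0,"ry":0,"rz":0,"claw":0.15}
    - {"x":0.68,"y":-0.83,"z":0,"rx":0,"ry":0,"rz":0,"claw":0.15}
    - {"x":0.68,"y":-0.83,"z":0,"rx":0,"ry":0,"rz":0,"claw":0.15}
    - {"x":0.68,"y":-0.83,"z":0,"rx":0,"ry":0,"rz":0,"claw":0.15}
    - {"x":0.68,"y":-0.83,"z":0,"rx":0,"ry":0,"rz":0,"claw":0.15}
    - {"x":0.68,"y":-0.83,"z":0,"rx":0,"ry":0,"rz":0,"claw":0.15}
  squeeze: 15

```text
time_s: 29.05
position: [0.5527, -0.0227, 0.2151]
tcp_rot: [[-0.965, -0.264, -0.0], [-0.264, 0.965, 0.0], [0.0, 0.0, -1.0]]
contact_force: [-0.2, -0.8, 0.8]
opening: 0.0737
grip_force: 0.0
```

move_arm:
  plan:
    - {"x":0.68,"y":-0.83,"z":0,"rx":0,"ry":0,"rz":0,"claw":0.15}
    - {"x":0.68,"y":-0.83,"z":0,"rx":0,"ry":0,"rz":0,"claw":0.15}
    - {"x":0.68,"y":-0.83,"z":0,"rx":0,"ry":0,"rz":0,"claw":0.15}
    - {"x":0.68,"y":-0.83,"z":0,"rx":0,"ry":0,"rz":0,"claw":0.15}
    - {"x":0.7,"y":-0.83,"z":0,"rx":0,"ry":0,"rz":0,"claw":0.15}
    - {"x":0.7,"y":-0.84,"z":0,"rx":0,"ry":0,"rz":0,"claw":0.15}
    - {"x":0,"y":0,"z":0,"rx":0,"ry":0,"rz":0,"claw":0.15}
    - {"x":0,"y":0,"z":0,"rx":0,"ry":0,"rz":0,"claw":0.15}
  squeeze: 15

```text
time_s: 30.05
position: [0.4737, -0.1984, 0.2152]
tcp_rot: [[-0.965, -0.263, -0.0], [-0.263, 0.965, 0.001], [-0.0, 0.001, -1.0]]
contact_force: [-0.6, 0.1, 0.1]
opening: 0.074
grip_force: 0.0
```

move_arm:
  plan:
    - {"x":0,"y":0,"z":0.7,"rx":0,"ry":0,"rz":0,"claw":0.15}
    - {"x":0,"y":0,"z":1,"rx":0,"ry":0,"rz":0,"claw":0.15}
    - {"x":0,"y":0,"z":1,"rx":0,"ry":0,"rz":0,"claw":0.15}
    - {"x":0,"y":0,"z":1,"rx":0,"ry":0,"rz":0,"claw":0.15}
    - {"x":0,"y":0,"z":0.8,"rx":0,"ry":0,"rz":0,"claw":0.15}
    - {"x":0,"y":0,"z":0.5,"rx":0,"ry":0,"rz":0,"claw":0.15}
    - {"x":0,"y":0,"z":0,"rx":0,"ry":0,"rz":0,"claw":0.15}
    - {"x":0,"y":0,"z":0,"rx":0,"ry":0,"rz":0,"claw":0.4}
  squeeze: 15

```text
time_s: 31.05
position: [0.4745, -0.199, 0.0662]
tcp_rot: [[-0.965, -0.264, 0.001], [-0.264, 0.965, -0.001], [-0.001, -0.001, -1.0]]
contact_force: [0.2, -1.0, 0.1]
opening: 0.0697
grip_force: 0.0
```

move_arm:
  plan:
    - {"x":0,"y":0,"z":0,"rx":0,"ry":0,"rz":0,"claw":0.5}
    - {"x":0,"y":0,"z":0,"rx":0,"ry":0,"rz":0,"claw":1}
    - {"x":0,"y":0,"z":0,"rx":0,"ry":0,"rz":0,"claw":1}
    - {"x":0,"y":0,"z":0,"rx":0,"ry":0,"rz":0,"claw":1}
    - {"x":0,"y":0,"z":0,"rx":0,"ry":0,"rz":0,"claw":1}
  squeeze: 18

```text
time_s: 31.68
position: [0.4738, -0.1989, 0.0656]
tcp_rot: [[-0.965, -0.264, 0.0], [-0.264, 0.965, -0.0], [-0.0, -0.0, -1.0]]
contact_force: [-1.1, 1.5, 4.1]
opening: 0.0414
grip_force: 17.8
```

move_arm:
  plan:
    - {"x":0,"y":0,"z":-0.3,"rx":0,"ry":0,"rz":0,"claw":1}
    - {"x":0,"y":0,"z":-0.7,"rx":0,"ry":0,"rz":0,"claw":1}
    - {"x":0,"y":0,"z":-0.7,"rx":0,"ry":0,"rz":0,"claw":1}
    - {"x":0,"y":0,"z":-0.3,"rx":0,"ry":0,"rz":0,"claw":1}
    - {"x":0,"y":0,"z":0,"rx":0,"ry":0,"rz":0,"claw":1}
  squeeze: 20

```text
time_s: 32.3
position: [0.474, -0.199, 0.1257]
tcp_rot: [[-0.965, -0.264, 0.001], [-0.264, 0.965, -0.001], [-0.001, -0.001, -1.0]]
contact_force: [-0.7, -0.2, -2.4]
opening: 0.041
grip_force: 19.7
```

move_arm:
  plan:
    - {"x":-0.31,"y":-0.4,"z":0,"rx":0,"ry":0,"rz":0,"claw":1}
    - {"x":-0.58,"y":-0.75,"z":0,"rx":0,"ry":0,"rz":0,"claw":1}
    - {"x":-0.66,"y":-0.85,"z":0,"rx":0,"ry":0,"rz":0,"claw":1}
    - {"x":-0.66,"y":-0.85,"z":0,"rx":0,"ry":0,"rz":0,"claw":1}
    - {"x":-0.66,"y":-0.85,"z":0,"rx":0,"ry":0,"rz":0,"claw":1}
    - {"x":-0.5,"y":-0.65,"z":0,"rx":0,"ry":0,"rz":0,"claw":1}
    - {"x":-0.3,"y":-0.4,"z":0,"rx":0,"ry":0,"rz":0,"claw":1}
    - {"x":0,"y":0,"z":0,"rx":0,"ry":0,"rz":0.31,"claw":1}
  squeeze: 20

```text
time_s: 33.3
position: [0.6182, -0.3083, 0.1231]
tcp_rot: [[-0.976, -0.217, -0.001], [-0.217, 0.976, 0.001], [0.001, 0.001, -1.0]]
contact_force: [0.4, 0.0, -2.0]
opening: 0.0414
grip_force: 19.7
```

move_arm:
  plan:
    - {"x":0,"y":0,"z":0,"rx":0,"ry":0,"rz":0,"claw":1}
    - {"x":0,"y":0,"z":0.4,"rx":0,"ry":0,"rz":0,"claw":1}
    - {"x":0,"y":0,"z":0.4,"rx":0,"ry":0,"rz":0,"claw":1}
    - {"x":0,"y":0,"z":0,"rx":0,"ry":0,"rz":0,"claw":1}
    - {"x":0,"y":0,"z":0,"rx":0,"ry":0,"rz":0,"claw":1}
  squeeze: 20

```text
time_s: 33.92
position: [0.6174, -0.3072, 0.1011]
tcp_rot: [[-0.976, -0.219, -0.0], [-0.219, 0.976, 0.0], [0.0, 0.0, -1.0]]
contact_force: [-0.1, 0.4, -2.4]
opening: 0.041
grip_force: 19.7
```

Run:
```python
from fit import *
c=cap("side");i=c["img"][190:310,320:440,::-1];cv2.imwrite("pics/s4.png",cv2.resize(i,(600,600),interpolation=cv2.INTER_CUBIC))
```

```text
(no output)
```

View pics/s4.png

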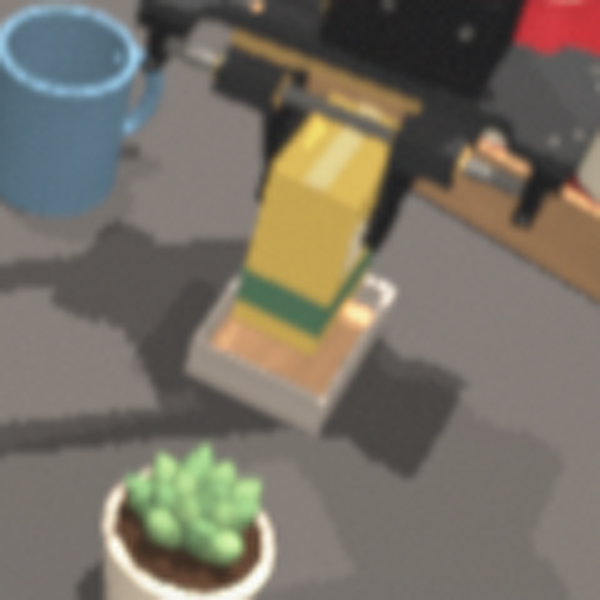

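The carton is centred over the tray (crop 310,330). I lower it.

move_arm:
  plan:
    - {"x":0,"y":0,"z":0.35,"rx":0,"ry":0,"rz":0,"claw":1}
    - {"x":0,"y":0,"z":0.35,"rx":0,"ry":0,"rz":0,"claw":1}
    - {"x":0,"y":0,"z":0.15,"rx":0,"ry":0,"rz":0,"claw":1}
    - {"x":0,"y":0,"z":0,"rx":0,"ry":0,"rz":0,"claw":1}
    - {"x":0,"y":0,"z":0.05,"rx":0,"ry":0,"rz":0,"claw":1}
    - {"x":0,"y":0,"z":0,"rx":0,"ry":0,"rz":0,"claw":1}
  squeeze: 20

```text
time_s: 34.72
position: [0.6176, -0.3074, 0.0745]
tcp_rot: [[-0.976, -0.218, 0.0], [-0.218, 0.976, -0.0], [-0.0, -0.0, -1.0]]
contact_force: [0.0, 0.3, -2.7]
opening: 0.0409
grip_force: 19.7
```

move_arm:
  plan:
    - {"x":0,"y":0,"z":0.04,"rx":0,"ry":0,"rz":0,"claw":1}
    - {"x":0,"y":0,"z":0.04,"rx":0,"ry":0,"rz":0,"claw":1}
    - {"x":0,"y":0,"z":0,"rx":0,"ry":0,"rz":0,"claw":1}
  squeeze: 20

```text
time_s: 35.1
position: [0.6173, -0.3072, 0.0717]
tcp_rot: [[-0.976, -0.218, -0.0], [-0.218, 0.976, 0.0], [0.0, 0.0, -1.0]]
contact_force: [0.0, 0.0, -2.5]
opening: 0.0416
grip_force: 19.7
```

move_arm:
  plan:
    - {"x":0,"y":0,"z":0.03,"rx":0,"ry":0,"rz":0,"claw":1}
    - {"x":0,"y":0,"z":0.03,"rx":0,"ry":0,"rz":0,"claw":1}
    - {"x":0,"y":0,"z":0,"rx":0,"ry":0,"rz":0,"claw":1}
  squeeze: 20

```text
time_s: 35.48
position: [0.6176, -0.3073, 0.0706]
tcp_rot: [[-0.976, -0.218, 0.0], [-0.218, 0.976, -0.0], [-0.0, -0.0, -1.0]]
contact_force: [-3.0, 1.1, 2.1]
opening: 0.0411
grip_force: 19.7
```

Contact; release, rise, then check everything.

move_arm:
  plan:
    - {"x":0,"y":0,"z":0,"rx":0,"ry":0,"rz":0,"claw":0.48}
    - {"x":0,"y":0,"z":0,"rx":0,"ry":0,"rz":0,"claw":0.3}
    - {"x":0,"y":0,"z":0,"rx":0,"ry":0,"rz":0,"claw":0.25}
    - {"x":0,"y":0,"z":-0.5,"rx":0,"ry":0,"rz":0,"claw":0.25}
    - {"x":0,"y":0,"z":-1,"rx":0,"ry":0,"rz":0,"claw":0.25}
    - {"x":0,"y":0,"z":-1,"rx":0,"ry":0,"rz":0,"claw":0.25}
    - {"x":0,"y":0,"z":-1,"rx":0,"ry":0,"rz":0,"claw":0.25}
    - {"x":0,"y":0,"z":-1,"rx":0,"ry":0,"rz":0,"claw":0.25}
  squeeze: 15

```text
time_s: 36.48
position: [0.6177, -0.3074, 0.2075]
tcp_rot: [[-0.976, -0.218, 0.001], [-0.218, 0.976, -0.001], [-0.001, -0.001, -1.0]]
contact_force: [0.5, 0.1, -0.6]
opening: 0.0653
grip_force: 0.0
```

move_arm:
  plan:
    - {"x":0.7,"y":0,"z":-0.5,"rx":0,"ry":0,"rz":0,"claw":0.25}
    - {"x":0.7,"y":0,"z":-0.5,"rx":0,"ry":0,"rz":0,"claw":0.25}
    - {"x":0.7,"y":0,"z":0,"rx":0,"ry":0,"rz":0,"claw":0.25}
    - {"x":0.7,"y":0,"z":0,"rx":0,"ry":0,"rz":0,"claw":0.25}
    - {"x":0.7,"y":0,"z":0,"rx":0,"ry":0,"rz":0,"claw":0.25}
    - {"x":0,"y":0,"z":0,"rx":0,"ry":0,"rz":0,"claw":0.25}
    - {"x":0,"y":0,"z":0,"rx":0,"ry":0,"rz":0,"claw":0.25}
  squeeze: 15

```text
time_s: 37.35
position: [0.5157, -0.3303, 0.236]
tcp_rot: [[-0.976, -0.218, 0.001], [-0.218, 0.976, -0.001], [-0.001, -0.001, -1.0]]
contact_force: [0.1, -0.0, 0.7]
opening: 0.0653
grip_force: 0.0
```

Run:
```python
from h import *
a=[]
for n in ("side","top"):
    c=cap(n);i=c["img"][90:330,100:440,::-1]
    a.append(cv2.resize(i,(800,565),interpolation=cv2.INTER_CUBIC));cv2.imwrite(f"pics/f_{n}.png",a[-1])
```

```text
(no output)
```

View pics/f_side.png

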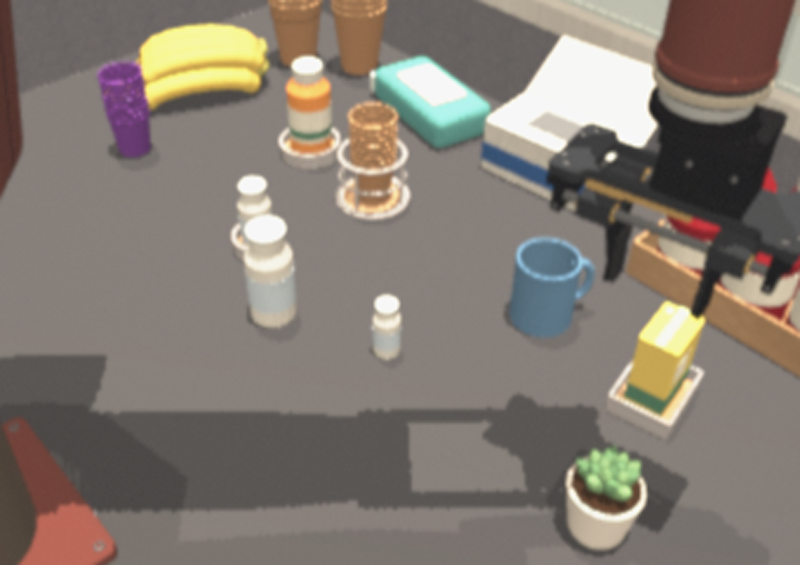

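View pics/f_top.png

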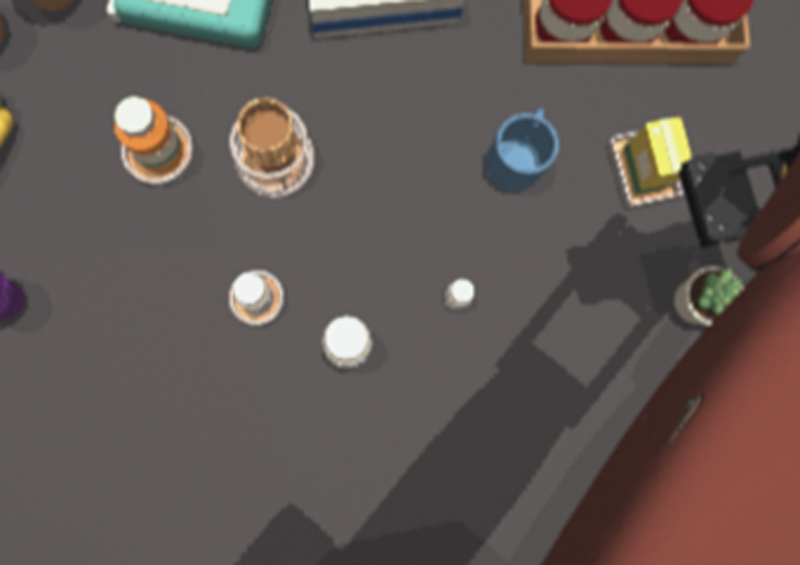

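All four stand upright in their holders: the bottle at side-crop (308,110), yoghurt (253,210), cups (374,160) and carton (665,360). The mug and the plant are where they were. I hand in.

```bash
python3 -c "
from rig import r
print(r.hand_in())"
```

```text
the job is handed in; nothing more can be done
None
```

The job is handed in at about 37 s of the 104 s: the last pictures show all four drinks upright in their holders, set down in the order asked, with the mug and plant where they were; the hand-in call returned no verdict.

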